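Slide the last four-pack into the shelf tray

TASK

Push the four-pack of yoghurt pots that stands on the steel slide deck through the narrow gap between the two white guide rails and on into the cardboard tray, until it stands squarely and wholly inside the tray, in line with its open end. Push it gently with the fingers, standing flat on the deck all the way: never pick it up or tip it, and do not crush the carton. Leave the two single pots and the tape roll where they are, the pack already in the tray in its place, and move clear at the end.

Things in the scene. Friction and masses are not known exactly. Their poses are not given: they have to be found in the camera images.
- loader: Fixed loading station: steel slide deck 340 (x) by 620 (y) mm, its top 10 mm above the table. Origin: at table height, on the lane's centre line, in the plane of the tray's open end. Its y axis is the pushing direction: free deck (y -340 to -120 mm), gap between the rails (-116 to 0), tray (0 to 258); x points across the lane, z up.
- gap_mid (a point): Middle of the gap, on the deck's top (loader x 0, y -42 mm, z 10 mm; axes as the loader's). Two fixed white plastic rails, 40 mm high, 14 mm thick, stand at loader y -80 to 0, inner faces at x -65 and +65 mm (gap 130 mm). From y -80 to -116 they flare out by 20 degrees to round noses; nothing of them lies beyond x -92 and +92 mm.
- tray_in (a point): Middle of the tray's floor (loader x 0, y 129, z 10 mm; axes as the loader's). The cardboard tray is fixed; inside 132 mm wide (x) and 258 mm long (y), open at loader y = 0; walls 58 mm high, 4 mm thick, with 10 mm tabs on top. Its floor is level with the deck and its end flap lies flat between the rails, so nothing catches.
- pack: The four-pack to be pushed, 124 by 124 mm, 72 mm high, about 0.5 kg, too wide to grasp: a white carton cap with a brown band over four white pots. Origin: centre of its underside, axes along its sides, z up. The cap's flat upright faces span 34 to 72 mm above the underside; tapered pots show below.
- pack_mid (a point): Centre of that four-pack, 36 mm above its underside, axes the same. At the start it stands on the free deck, up to 20 mm off the lane's centre line and turned up to 0.3 rad from the lane. It slides with a friction of about 0.6 and stops when the push stops. Square in the tray with its trailing face in the open end, it is at loader y 62 mm.
- loaded_pack_mid (a point): Centre (36 mm above its underside) of the identical four-pack already standing at the far end of the tray, 0 to 6 mm from the end wall. Together the two packs leave 10 mm of the tray's length free. It may be nudged on against the end wall, no more.
- pot_near: Loose single yoghurt pot, 60 mm in diameter and 66 mm high, standing on the deck outside the lane on the -x side, beside the mouth of the tray. Origin: centre of its underside.
- pot_far: The same on the +x side.
- tape_roll: Loose roll of brown packing tape lying flat on the table before the deck's near end (-y), 96 mm in diameter, 48 mm high. Origin: centre of its underside.
Mind the look-alikes: they are no part of the job. What is shaped like the pack but yellow is not meant.

How it is judged (in metres and radians):
On the way:
1. the four-pack passes between the guide rails, standing on the deck (y of pack_mid in the frame of loader between -0.09 and 0.02 m and x of pack_mid in the frame of loader between -0.01 and 0.01 m and z of pack_mid in the frame of loader below 0.052 m), for 0.1 s.
At the end, for the whole second after the job is handed in: The pushed four-pack stands flat and at rest in the tray: its trailing face no more than 4 mm outside the tray's open end, within 8 mm of the lane's centre line and square to it within 0.1 rad; the other pack still stands flat at the end of the tray (y of pack_mid in the frame of loader between 0.058 and 0.078 m and x of pack_mid in the frame of loader between -0.008 and 0.008 m and angle between the x axis of pack_mid and the x axis of loader, either way round below 0.1 rad and z of each of pack_mid, loaded_pack_mid in the frame of loader below 0.051 m and angle between each of pack_mid, loaded_pack_mid's own z axis and vertical below 0.06 rad and linear speed of pack below 0.01 m/s and y of loaded_pack_mid in the frame of loader above 0.18 m); the robot touches nothing.
It fails at once if the four-pack is lifted (more than 8 mm off the deck) or tipped (more than 0.15 rad) (z of pack_mid in the frame of loader above 0.054 m or angle between pack_mid's own z axis and vertical above 0.15 rad).
It fails at once if the carton is crushed: the robot presses on it with more than 40 N (contact force between any of the fingers, the arm and pack above 40 N).
It fails at once if the pack already in the tray is moved more than 15 mm or tipped (distance of loaded_pack_mid from where it was at the start of the episode above 0.015 m or angle between loaded_pack_mid's own z axis and vertical above 0.15 rad).
It fails at once if a single pot or the tape roll is moved more than 15 mm (distance of any of pot_near, pot_far, tape_roll from where it was at the start of the episode above 0.015 m).
It also fails if it takes over 64 s, if anything falls off the work surface, if the arm or the gripper's body presses on something with over 40 N, if the wrist force passes 120 N, or if a joint passes its speed limit or range.

ROBOT

A 7-joint arm with a two-finger parallel gripper is mounted at the origin on the work surface. World frame = base frame: x ahead of the robot, y to its left, z up, the work surface at z = 0. Lengths are in m, angles in degrees, forces in N, time in s.
With the tool pointing down it reaches from about 0.425 to 1.025 m from the base axis. Payload 9.4 kg.
Tool frame: the origin (TCP) lies between the finger pads; the fingertips stand tips_ahead ahead of it and the grasp point (between the pads) lies 5 mm behind it (tips_ahead is the distance from the TCP to the fingertips, in m); x points along the fingers, y is the direction in which the jaws open and shut, and the axes are right-handed (so a half turn about x gives the same grasp; the last joint's range is limited). The gripper opens to 85 mm and grips with 20 to 120 N. Pads are 22 mm wide; open, the fingers measure 114 mm over their backs; the gripper's body (76 mm by 85 mm) begins 54 mm behind the grasp point. The pads swing forward as they close: fully open they stand 13 mm farther back than shut.
Start: joints at [-74.754, 34.337, -0.143, 91.639, 0.103, 54.024, -4.572], TCP at [0.244, 0.683, 0.245] pointing down, gripper open.
Joint ranges: [-147.43, 147.43], [-19.82, 112.94], [-74.19, 73.91], [6.32, 146.72], [-59.91, 239.91], [6.04, 106.73], [-150.56, 150.56]. Speed limits (degrees/s): [127.2, 127.2, 172.46, 172.46, 180, 180, 180].

INTERFACE

Orientations are given as [roll, pitch, yaw] about the fixed x, y, z axes, in that order (R = Rz(yaw) Ry(pitch) Rx(roll)).
In Python, from bench import state, camera, camera_model, finish_job, silhouettes, tips_ahead gives the robot as it stands.
- The arm moves only by the shell command python3 -m pendant 'ROWS'. ROWS is JSON, a list of rows, each a list of 3 entries, a list of its own where there are three numbers: the shift along the tool's x, y, z in units of 40 mm (1.0 is 40 mm), then the turn, a rotation vector about the tool's x, y, z in units of 6 degrees (1.0 is 6 degrees), then the finger opening in mm, from 0 to 85.4. A call has 1 to 12 rows; each row is the pose to reach, as a shift and turn from the pose commanded when the call began, along the tool's axes at that moment; what a row does not reach only later rows make up. A row lasts 1/12 s, in which the tool goes at most 41.7 mm and 7.16 degrees, less where a joint would pass 70% of its speed; a pose out of reach is approached as far as the arm can. A call with a gripper value outside its range is refused whole. The fingers move at their own pace and stop on an object; the grip force is fixed at half the most. Time passes only in rows, so rows that repeat a pose let the fingers close. It gives the time, the measured TCP pose, the force and the opening at its end, in the units of the state.
- state(): the state, without advancing time (a new reading comes with each control period).
- camera(name): name is "scene" or "top"; returns the picture (420x560x3 uint8, blue, green, red); there is no depth.
- camera_model(name): a dict with "fx", "fy", "cx", "cy" (pixels), "extrinsics" (4x4, takes a point from camera to world coordinates). Camera axes: x right, y up, looking along -z (the intrinsics and any distortion apply to the point x, -y, -z); pixel columns grow to the right and rows downward; lengths in m; the calibration is good to about 2 mm. A picture is of the moment at which its call begins. camera_model takes no time and is no camera call.
- finish_job(): hands the job in, once; it reports no verdict.
Trained networks look in the newest picture that a camera, given by its name, has taken for a name from the list of things; names that differ only in an ending like _2 or _b are one class to them, and where a whole thing is asked for, a point or a joint stands for the part that bears it (a point fixed in the world has none). Each returns a list of dicts, best first, with "p" (0 to 1); they miss things now and then, are a little off and sometimes report something else, mostly with a low value. They report only what shows in the picture. A call takes as long as a camera call. They do not tell look-alikes from the thing itself.
- silhouettes(thing, camera): "pixels" (420x560 bool, what is visible of it) and "uv" ([column, row] in pixels, amid what is visible of it).
The state is a dict: "t": time; "q": joint angles; "joint_velocities": joint speeds; "joint_torque": joint torques, N m; "eef_pos": TCP position; "orientation": TCP orientation; "wrist_force": force on the tool from outside, world axes, zero at the start; "ft_torque": the same for the moment, N m; "grip_width": opening from 0.0 (shut) to 1.0 (fully open).
Only numpy, scipy, OpenCV 4.12 (cv2) and the standard library are available. Lean on these libraries where they do the work, as an engineer would, in place of code of your own. Each camera call takes 0.05 s, during which the arm holds its last target. There are 200 camera calls.

## Working session

There is one attempt and no reset: what is moved stays moved. The work goes in short steps, Python scripts to look and compute and a shell command to move; the robot and the scene stay as the last step left them, time stands still between calls to the robot, and variables do not carry over. Pictures are saved under pics/ and viewed, about 8 in all and at most 12, crops included, and the job is handed in when it is done.

```bash
mkdir -p pics; ls
cat > h.py <<'E'
import numpy as np,cv2
from bench import *
def ray(m,u,v):
    d=np.array([(u-m["cx"])/m["fx"],-(v-m["cy"])/m["fy"],-1.0]);T=np.array(m["extrinsics"])
    return T[:3,3],T[:3,:3]@d
def pix2w(m,uv,z):
    o,d=ray(m,*uv); return o+d*(z-o[2])/d[2]
def w2pix(m,P):
    T=np.array(m["extrinsics"]);p=T[:3,:3].T@(np.array(P)-T[:3,3])
    return np.array([m["cx"]+m["fx"]*p[0]/-p[2], m["cy"]-m["fy"]*p[1]/-p[2]])
E
python3 - <<'E'
from h import *
a=camera("scene");b=camera("top")
cv2.imwrite("pics/s.png",a);cv2.imwrite("pics/t.png",b)
for c in("scene","top"):
    m=camera_model(c);print(c,{k:(np.round(v,3).tolist()) for k,v in m.items()})
print(state(), tips_ahead if not callable(tips_ahead) else tips_ahead())
for n in("loader","pack","pot_near","pot_far","tape_roll"):
    for c in("top","scene"):
        for r in silhouettes(n,c): print(n,c,round(r["p"],2),np.round(r["uv"]),r["pixels"].sum())
E
```

```text
pics
scene {'fx': 403.8, 'fy': 403.8, 'cx': 270.608, 'cy': 197.97, 'extrinsics': [[0.053, -0.744, 0.666, 1.192], [0.999, 0.034, -0.043, -0.125], [0.009, 0.667, 0.745, 0.884], [0.0, 0.0, 0.0, 1.0]]}
top {'fx': 479.056, 'fy': 479.056, 'cx': 273.921, 'cy': 218.149, 'extrinsics': [[0.008, 0.996, -0.088, 0.342], [-1.0, 0.009, 0.019, -0.048], [0.019, 0.088, 0.996, 1.302], [0.0, 0.0, 0.0, 1.0]]}
{'t': 0.1, 'q': array([-74.75632879,  34.38024406,  -0.14464091,  91.67475921,
         0.10246345,  54.02388461,  -4.57101448]), 'joint_velocities': array([ 0.0358604 , -0.1495598 ,  0.0801724 , -0.01686401, -0.05290863,
       -0.01427952,  0.0892426 ]), 'joint_torque': array([ 4.33307767e-03, -7.77991605e+01,  1.56975623e+00, -2.58627230e+01,
        1.26542125e-02,  5.58706713e-03, -3.57765350e-05]), 'eef_pos': array([0.24354586, 0.68245907, 0.24450955]), 'orientation': array([ -84.5845951 ,   89.92123102, -104.21960225]), 'wrist_force': array([ 0.14617301, -0.48348981, -0.11946716]), 'ft_torque': array([-0.02607107,  0.00744753, -0.01151411]), 'grip_width': 1.0014293716280587} 0.014
loader top 0.88 [243. 203.] 22630
loader scene 0.63 [303. 238.] 18242
pack top 0.9 [331. 185.] 2439
pack top 0.56 [356. 306.] 2530
pack scene 0.9 [200. 151.] 1615
pack scene 0.62 [221. 222.] 2317
pot_near top 0.96 [221. 246.] 394
pot_near scene 0.56 [316. 178.] 404
pot_far top 0.86 [216. 145.] 450
pot_far scene 0.61 [338. 251.] 619
tape_roll top 0.69 [426. 219.] 687
tape_roll scene 0.89 [133. 208.] 1095
```

View pics/t.png

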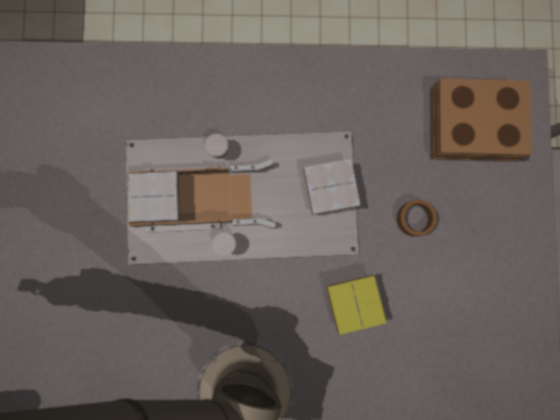

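View pics/s.png

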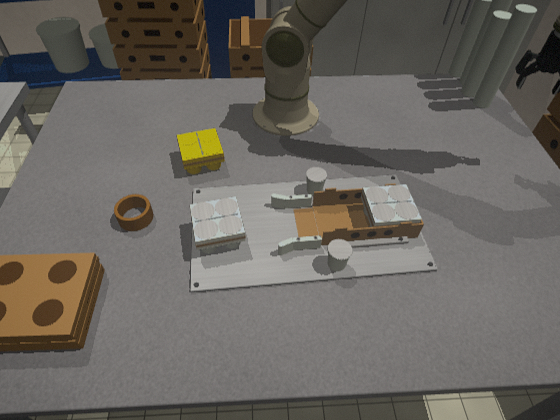

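The candidates are a white pack on the free deck (top view 331,185; scene 217,222), a yellow one beside the deck (356,306), and a white one already in the tray (153,196). The one meant is the white pack at (331,185), because it stands on the free deck. Next I fit the poses and confirm on a crop.

```bash
cat >> h.py <<'E'
from scipy.optimize import minimize
def boxpts(p,layers):
    x,y,t=p;c,s=np.cos(t),np.sin(t);L=[]
    for hx,hy,z in layers:
        for a,b in((1,1),(1,-1),(-1,-1),(-1,1)): L.append([x+c*a*hx-s*b*hy,y+s*a*hx+c*b*hy,z])
    return np.array(L)
def hullmask(m,P,S=4):
    uv=np.array([w2pix(m,q) for q in P]); h=cv2.convexHull(((uv+.5)*S-.5).astype(np.float32))
    im=np.zeros((420*S,560*S),np.uint8);cv2.fillConvexPoly(im,np.round(h*16).astype(np.int32),255,shift=4)
    return cv2.resize(im,(560,420),interpolation=cv2.INTER_AREA)/255.
def fit(masks,layers,p0):
    f=lambda p:sum(np.abs(hullmask(m,boxpts(p,layers))-k).sum() for m,k in masks)
    sx=np.array([p0]+[np.array(p0)+d for d in np.diag([.02,.02,.1])])
    r=minimize(f,p0,method="Nelder-Mead",options=dict(initial_simplex=sx,xatol=1e-4,fatol=.5,maxiter=150));return r.x,r.fun
PACK=[(.062,.062,.082),(.062,.062,.044),(.055,.055,.010)]
DECK=[(.17,.31,.01),(.17,.31,0)]
def best(n,c,near,r=40):
    L=[q for q in silhouettes(n,c) if np.hypot(*(np.array(q["uv"])-near))<r]
    return L[0]["pixels"] if L else None
def hull(k):
    cs=max(cv2.findContours(k.astype(np.uint8),0,2)[0],key=cv2.contourArea);o=np.zeros(k.shape,np.uint8)
    cv2.fillConvexPoly(o,cv2.convexHull(cs),1);return o
def lf(p,L): # world xy -> loader
    c,s=np.cos(L[2]),np.sin(L[2]);d=np.array(p[:2])-L[:2];return np.array([c*d[0]+s*d[1],-s*d[0]+c*d[1]])
def lw(q,L):
    c,s=np.cos(L[2]),np.sin(L[2]);return np.array([L[0]+c*q[0]-s*q[1],L[1]+s*q[0]+c*q[1]])
E
python3 - <<'E'
from h import *
mt,ms=camera_model("top"),camera_model("scene")
b=camera("top");a=camera("scene")
kd={c:silhouettes("loader",c)[0]["pixels"] for c in("top","scene")}
for c,m in(("top",mt),("scene",ms)): print("deck",c,fit([(m,hull(kd[c]))],DECK,[.35,.05,0.]))
# deck from bolts by hand
for uv in((130,145),(347,136),(353,250),(134,258)): print(uv,pix2w(mt,uv,.01).round(4))
pk={"top":best("pack","top",(331,185)),"scene":best("pack","scene",(218,222))}
for c,m in(("top",mt),("scene",ms)):
    if pk[c] is not None: print("pack",c,fit([(m,pk[c])],PACK,[*pix2w(mt,(331,185),.07)[:2],-.1]))
for n,uv in(("pot_near",(221,246)),("pot_far",(216,145)),("tape_roll",(418,218))): print(n,pix2w(mt,uv,.06 if n!="tape_roll" else .04).round(3))
cv2.imwrite("pics/t2.png",cv2.resize(b[120:275,115:370],None,fx=3.1,fy=3.1,interpolation=cv2.INTER_CUBIC))
E
```

```text
deck top (array([0.5134696 , 0.01813576, 0.05225217]), np.float64(631.2823529411764))
deck scene (array([0.51365029, 0.01536247, 0.05024654]), np.float64(414.5490196078432))
(130, 145) [0.6532 0.3215 0.01  ]
(347, 136) [ 0.6858 -0.2725  0.01  ]
(353, 250) [ 0.3722 -0.2868  0.01  ]
(134, 258) [0.3462 0.3005 0.01  ]
pack top (array([ 0.53522301, -0.21876383,  0.19070945]), np.float64(89.63921568627453))
pack scene (array([ 0.53202284, -0.22240106,  0.18965164]), np.float64(188.94117647058823))
pot_near [0.379 0.064 0.06 ]
pot_far [0.644 0.082 0.06 ]
tape_roll [ 0.458 -0.455  0.04 ]
```

View pics/t2.png

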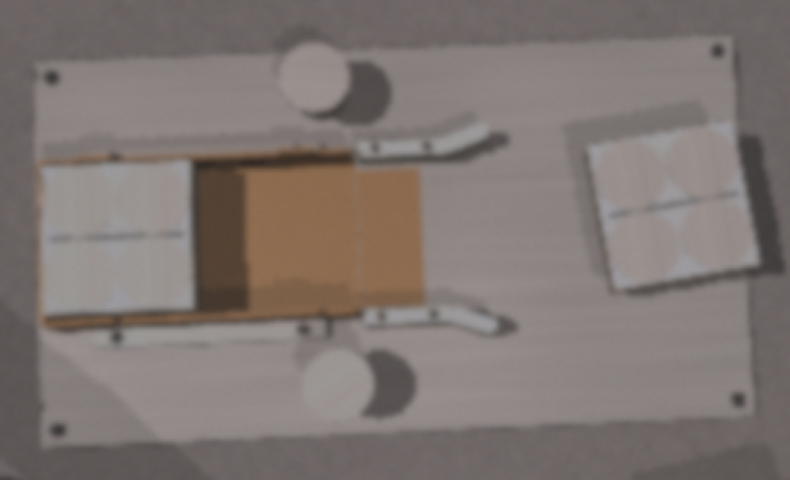

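The crop shows the white pack on the free deck at (331,185) in full-image pixels. Its trailing edge is close to the deck's near end, and the orange tray opens towards it. Next: check the lane against the tray and rails, then work out the approach.

```bash
cat >> h.py <<'E'
D=np.array([.5136,.0168,.0505]); L=np.array([*lw((0,.03),D),D[2]])
from scipy.spatial.transform import Rotation as Ro
def goal(q,z,yaw=0):
    "shift (units) & turn (units) from present to loader (x,y),z with tool y along loader x (+yaw)"
    s=state();R=Ro.from_euler("xyz",s["orientation"],degrees=True).as_matrix()
    a=L[2]+yaw;yt=np.array([np.cos(a),np.sin(a),0]);xt=np.array([0,0,-1.])
    if yt@R[:,1]<0: yt=-yt
    Rg=np.c_[xt,yt,np.cross(xt,yt)]
    sh=R.T@(np.array([*lw(q,L),z])-s["eef_pos"])/.04
    return sh.round(3),(Ro.from_matrix(R.T@Rg).as_rotvec(degrees=True)/6).round(3)
E
python3 - <<'E'
from h import *
mt=camera_model("top");print("L",L)
c=lambda u,v:(115+(u+.5)/3.1-.5,120+(v+.5)/3.1-.5)
for n,uv,z in(("railtop+",(395,150),.05),("railtop-",(395,317),.05),("mouth+",(355,156),.068),("mouth-",(362,312),.068),("floorline",(356,240),.01),("nose+",(488,130),.05),("nose-",(497,325),.05)):
    print(n,lf(pix2w(mt,c(*uv),z),L).round(4))
print("pack",lf((.5345,-.2195),L))
s=state();print(Ro.from_euler("xyz",s["orientation"],degrees=True).as_matrix().round(3))
for n,q,z in(("via",(.08,.13),.25),("above",(0.005,-.385),.2),("down",(.005,-.385),.065)): print(n,lw(q,L),goal(q,z))
E
```

```text
L [0.51208564 0.04676175 0.0505    ]
railtop+ [ 0.0713 -0.0371]
railtop- [-0.0715 -0.0318]
mouth+ [ 0.064  -0.0041]
mouth- [-0.0676 -0.0053]
floorline [0.0008 0.0015]
nose+ [ 0.0855 -0.1171]
nose- [-0.0818 -0.1176]
pack [ 0.00894528 -0.26705375]
[[ 0.     0.336  0.942]
 [-0.     0.942 -0.336]
 [-1.    -0.     0.   ]]
via [0.58542145 0.18063431] (array([-0.117, -8.952, 12.266]), array([ 1.1244e+01,  1.0000e-03, -0.0000e+00]))
above [ 0.53651351 -0.33749503] (array([  1.133, -21.563,  15.468]), array([ 1.1244e+01,  1.0000e-03, -0.0000e+00]))
down [ 0.53651351 -0.33749503] (array([  4.508, -21.562,  15.468]), array([ 1.1244e+01,  1.0000e-03, -0.0000e+00]))
```

```bash
python3 -m pendant '[[[0,-9,12.3],[5.6,0,0],60],[[0,-9,12.3],[5.6,0,0],60],[[0,-9,12.3],[5.6,0,0],60],[[0,-9,12.3],[5.6,0,0],60],[[0,-9,12.3],[5.6,0,0],60],[[0,-9,12.3],[5.6,0,0],60],[[0,-9,12.3],[5.6,0,0],60],[[0,-9,12.3],[5.6,0,0],60],[[0,-9,12.3],[5.6,0,0],60],[[0,-9,12.3],[5.6,0,0],60],[[0,-9,12.3],[5.6,0,0],60],[[0,-9,12.3],[5.6,0,0],60]]'
python3 -c "
from h import *
print(goal((.005,-.385),.2))"
```

```text
t: 1.9
eef_pos: [0.5254, 0.2674, 0.2456]
orientation: [91.4, 90.0, 38.2]
wrist_force: [0.7, 1.1, -1.3]
grip_width: 0.705
(array([ 1.134, -8.831, 12.279]), array([ 5.646e+00, -2.000e-03, -6.000e-03]))
```

```bash
python3 -m pendant '[[[0,-8.8,12.3],[5.6,0,0],60],[[0,-8.8,12.3],[5.6,0,0],60],[[0,-8.8,12.3],[5.6,0,0],60],[[0,-8.8,12.3],[5.6,0,0],60],[[0,-8.8,12.3],[5.6,0,0],60],[[0,-8.8,12.3],[5.6,0,0],60],[[0,-8.8,12.3],[5.6,0,0],60],[[0,-8.8,12.3],[5.6,0,0],60],[[0,-8.8,12.3],[5.6,0,0],60],[[0,-8.8,12.3],[5.6,0,0],60],[[0,-8.8,12.3],[5.6,0,0],60],[[0,-8.8,12.3],[5.6,0,0],60]]'
python3 -c "
from h import *
print(goal((.006,-.385),.075),tips_ahead() if callable(tips_ahead) else tips_ahead)"
```

```text
t: 2.9
eef_pos: [0.5346, -0.2328, 0.2456]
orientation: [88.4, 90.0, 1.5]
wrist_force: [0.9, 0.4, 0.0]
grip_width: 0.704
(array([ 4.265, -0.075,  2.616]), array([ 0.047,  0.   , -0.006])) 0.014
```

```bash
python3 -m pendant '[[[0,0,1],[0,0,0],60],[[0,0,2],[0,0,0],60],[[0,0,2.6],[0,0,0],60],[[0.5,0,2.6],[0,0,0],60],[[1.3,0,2.6],[0,0,0],60],[[2.1,0,2.6],[0,0,0],60],[[2.9,0,2.6],[0,0,0],60],[[3.7,0,2.6],[0,0,0],60],[[4.25,0,2.6],[0,0,0],60],[[4.5,0,2.6],[0,0,0],60],[[4.5,0,2.6],[0,0,0],60],[[4.5,0,2.6],[0,0,0],60]]'
python3 - <<'E'
from h import *
s=state();print("tcp in loader",lf(s["eef_pos"],L),s["eef_pos"][2],goal((.006,-.35),.065))
a=camera("scene");b=camera("top")
o=np.hstack([cv2.resize(b[140:250,290:440],None,fx=2.6,fy=2.6),cv2.resize(a[150:260,150:300],None,fx=2.6,fy=2.6)])
cv2.imwrite("pics/c1.png",o)
E
```

```text
t: 3.9
eef_pos: [0.5407, -0.3349, 0.0657]
orientation: [-8.0, 90.0, -94.8]
wrist_force: [0.6, -0.1, 0.6]
grip_width: 0.701
tcp in loader [ 0.00929588 -0.38266798] 0.06569989771635912 (array([ 0.017, -0.079, -0.817]), array([0.043, 0.001, 0.   ]))
```

View pics/c1.png

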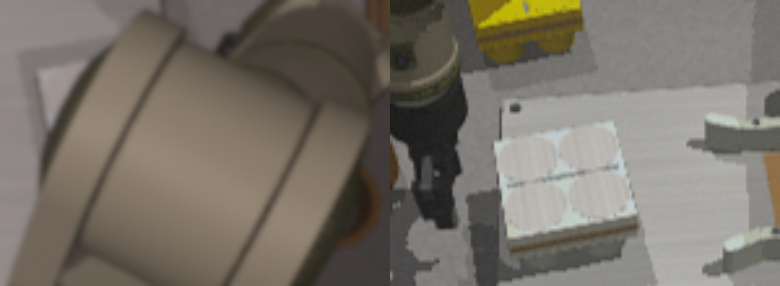

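```bash
python3 -m pendant '[[[0,0,-0.3],[0,0,0],60],[[0,0,-0.55],[0,0,0],60],[[0,0,-0.65],[0,0,0],60],[[0,0,-0.75],[0,0,0],60],[[0,0,-0.85],[0,0,0],60],[[0,0,-0.95],[0,0,0],60],[[0,0,-1.05],[0,0,0],60],[[0,0,-1.15],[0,0,0],60],[[0,0,-1.25],[0,0,0],60],[[0,0,-1.35],[0,0,0],60],[[0,0,-1.45],[0,0,0],60],[[0,0,-1.45],[0,0,0],60]]'
cat > look.py <<'E'
from h import *
import sys
s=state();q=lf(s["eef_pos"],L);print("tcp",q.round(4),s["eef_pos"][2].round(4))
m=camera_model("scene");g0=lw((q[0],q[1]+.075),L)
camera("scene");k=best("pack","scene",w2pix(m,[*g0,.06]),30)
if k is None: print("none")
else:
    p,f=fit([(m,k)],PACK,[*g0,L[2]]);print("pack(scene)",lf(p,L).round(4),"yaw",round(p[2]-L[2],3),"res",round(f))
E
python3 look.py
```

```text
t: 5.0
eef_pos: [0.5373, -0.2755, 0.0652]
orientation: [-160.7, 89.9, 112.5]
wrist_force: [-0.4, 1.0, 0.4]
grip_width: 0.7
tcp [ 0.0089 -0.3231] 0.0652
pack(scene) [ 0.0142 -0.2502] yaw 0.036 res 152
```

```bash
python3 -m pendant '[[[0,0,-0.1],[0,0,0],60],[[0,-0.025,-0.2],[0,0,0],60],[[0,-0.05,-0.3],[0,0,0],60],[[0,-0.075,-0.4],[0,0,0],60],[[0,-0.1,-0.5],[0,0,0],60],[[0,-0.125,-0.6],[0,0,0],60],[[0,-0.15,-0.7],[0,0,0],60],[[0,-0.175,-0.8],[0,0,0],60],[[0,-0.2,-0.9],[0,0,0],60],[[0,-0.225,-1.0],[0,0,0],60],[[0,-0.25,-1.1],[0,0,0],60],[[0,-0.25,-1.1],[0,0,0],60]]'
python3 look.py
```

```text
t: 6.1
eef_pos: [0.5246, -0.2322, 0.0653]
orientation: [-152.6, 89.9, 120.6]
wrist_force: [0.6, 0.5, 0.0]
grip_width: 0.706
tcp [-0.0016 -0.2793] 0.0653
pack(scene) [ 0.0031 -0.2071] yaw 0.006 res 236
```

```bash
python3 -m pendant '[[[0,-0.02,-0.1],[0,0,0],60],[[0,-0.04,-0.2],[0,0,0],60],[[0,-0.06,-0.3],[0,0,0],60],[[0,-0.08,-0.4],[0,0,0],60],[[0,-0.09,-0.5],[0,0,0],60],[[0,-0.09,-0.6],[0,0,0],60],[[0,-0.09,-0.6],[0,0,0],60]]'
cat >> look.py <<'E'
if len(sys.argv)>1:
    a=camera("scene");S=4
    a=cv2.resize(a,None,fx=S,fy=S,interpolation=cv2.INTER_CUBIC)
    def pl(P,c): cv2.polylines(a,[np.round((np.array([w2pix(m,x) for x in P])+.5)*S).astype(np.int32)],True,c,1,cv2.LINE_AA)
    if k is not None: pl(boxpts(p,PACK[:1]),(0,0,255))
    for x in(-.065,.065): pl([[*lw((x,-.08),L),.05],[*lw((x,0),L),.05]],(0,255,0)); pl([[*lw((x,-.08),L),.01],[*lw((x,0),L),.01]],(255,0,0))
    cv2.imwrite(sys.argv[1],a[160*S:290*S,190*S:385*S])
E
python3 look.py pics/c2.png
```

```text
t: 6.78
eef_pos: [0.5199, -0.2084, 0.0653]
orientation: [-155.1, 90.0, 118.1]
wrist_force: [-0.3, 0.0, 0.0]
grip_width: 0.699
tcp [-0.0051 -0.2552] 0.0653
pack(scene) [ 0.0005 -0.1825] yaw 0.009 res 193
```

View pics/c2.png

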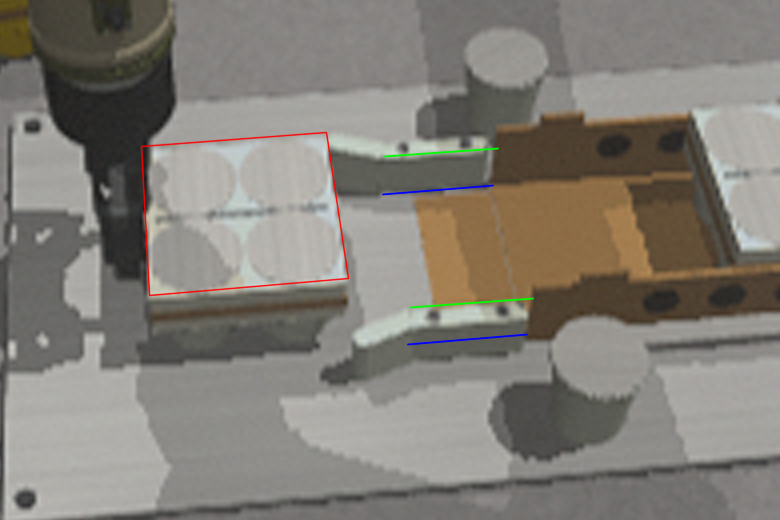

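The pack is nearly square and about 1–2 mm on the +x side, just ahead of the flare (leading edge at crop 328–347, rails at 385). I'll shift it slightly and push on.

```bash
python3 -m pendant '[[[0,-0.02,-0.1],[0,0,0],60],[[0,-0.04,-0.2],[0,0,0],60],[[0,-0.04,-0.3],[0,0,0],60],[[0,-0.04,-0.4],[0,0,0],60],[[0,-0.04,-0.5],[0,0,0],60],[[0,-0.04,-0.6],[0,0,0],60],[[0,-0.04,-0.7],[0,0,0],60],[[0,-0.04,-0.8],[0,0,0],60],[[0,-0.04,-0.9],[0,0,0],60],[[0,-0.04,-1.0],[0,0,0],60],[[0,-0.04,-1.1],[0,0,0],60],[[0,-0.04,-1.2],[0,0,0],60]]'
python3 look.py pics/c3.png
```

```text
t: 7.93
eef_pos: [0.5157, -0.1613, 0.0653]
orientation: [-158.7, 90.0, 114.5]
wrist_force: [0.1, -1.8, -0.2]
grip_width: 0.701
tcp [-0.0069 -0.208 ] 0.0653
none
```

View pics/c3.png

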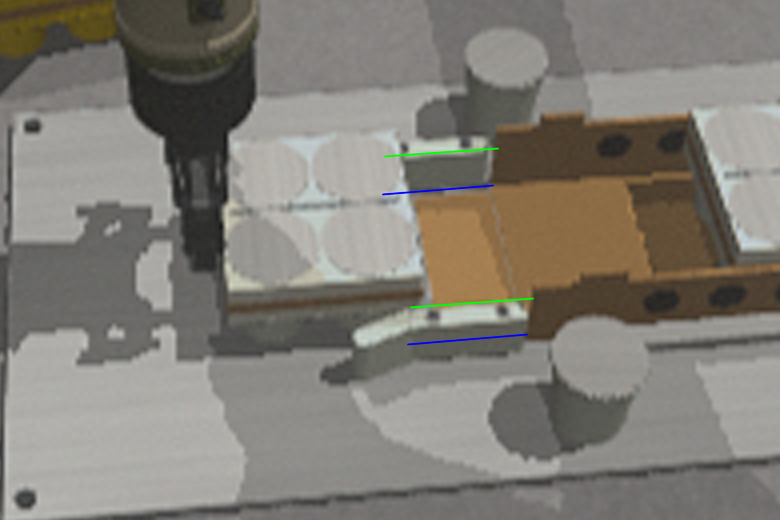

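The leading edge has just entered the straight rails, roughly centred, and the forces are small. Pushing straight on.

```bash
python3 -m pendant '[[[0,0,-0.1],[0,0,0],60],[[0,0,-0.2],[0,0,0],60],[[0,0,-0.3],[0,0,0],60],[[0,0,-0.4],[0,0,0],60],[[0,0,-0.5],[0,0,0],60],[[0,0,-0.6],[0,0,0],60],[[0,0,-0.7],[0,0,0],60],[[0,0,-0.8],[0,0,0],60],[[0,0,-0.9],[0,0,0],60],[[0,0,-1.0],[0,0,0],60],[[0,0,-1.1],[0,0,0],60],[[0,0,-1.2],[0,0,0],60]]'
python3 look.py
```

```text
t: 9.08
eef_pos: [0.5131, -0.1135, 0.0653]
orientation: [49.2, 90.0, -37.6]
wrist_force: [-0.5, -3.2, 1.2]
grip_width: 0.703
tcp [-0.0071 -0.1601] 0.0653
pack(scene) [-0.0021 -0.0836] yaw -0.07 res 369
```

```bash
python3 -m pendant '[[[0,0,-0.1],[0,0,0],60],[[0,0,-0.2],[0,0,0],60],[[0,0,-0.3],[0,0,0],60],[[0,0,-0.4],[0,0,0],60],[[0,0,-0.5],[0,0,0],60],[[0,0,-0.6],[0,0,0],60],[[0,0,-0.7],[0,0,0],60],[[0,0,-0.8],[0,0,0],60],[[0,0,-0.9],[0,0,0],60],[[0,0,-1.0],[0,0,0],60],[[0,0,-1.1],[0,0,0],60],[[0,0,-1.2],[0,0,0],60]]'
python3 look.py pics/c4.png
```

```text
t: 10.18
eef_pos: [0.5104, -0.0654, 0.0653]
orientation: [-117.3, 90.0, 155.9]
wrist_force: [-0.2, -2.5, -0.3]
grip_width: 0.702
tcp [-0.0074 -0.112 ] 0.0653
pack(scene) [-0.0086 -0.0315] yaw -0.163 res 448
```

View pics/c4.png

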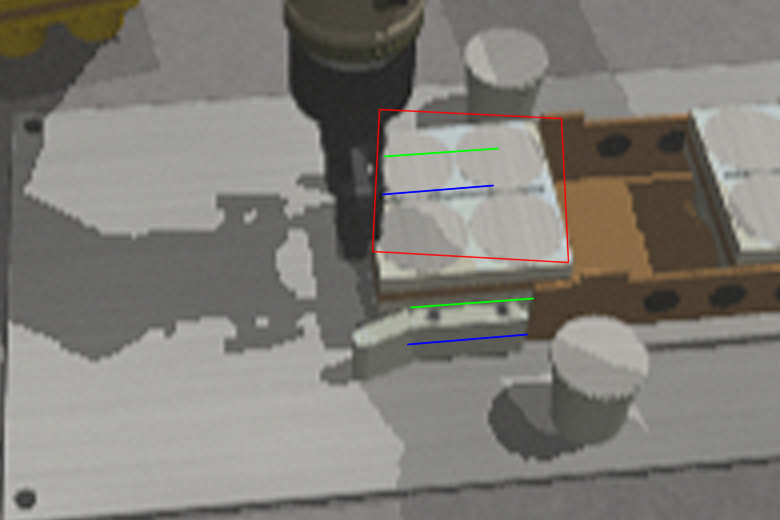

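The overlay fit is off because the rail hides the pack's lower side. In the picture itself the pack is square in the lane, with its leading edge inside the tray (540–570, 120–265). Continuing.

```bash
python3 -m pendant '[[[0,0,-0.1],[0,0,0],60],[[0,0,-0.2],[0,0,0],60],[[0,0,-0.3],[0,0,0],60],[[0,0,-0.4],[0,0,0],60],[[0,0,-0.5],[0,0,0],60],[[0,0,-0.6],[0,0,0],60],[[0,0,-0.7],[0,0,0],60],[[0,0,-0.8],[0,0,0],60],[[0,0,-0.9],[0,0,0],60],[[0,0,-1.0],[0,0,0],60],[[0,0,-1.1],[0,0,0],60],[[0,0,-1.2],[0,0,0],60]]' && python3 -m pendant '[[[0,0,-0.1],[0,0,0],60],[[0,0,-0.2],[0,0,0],60],[[0,0,-0.3],[0,0,0],60],[[0,0,-0.4],[0,0,0],60],[[0,0,-0.5],[0,0,0],60],[[0,0,-0.6],[0,0,0],60],[[0,0,-0.7],[0,0,0],60],[[0,0,-0.8],[0,0,0],60],[[0,0,-0.9],[0,0,0],60],[[0,0,-1.0],[0,0,0],60],[[0,0,-1.1],[0,0,0],60],[[0,0,-1.1],[0,0,0],60]]'
python3 look.py pics/c5.png
```

```text
t: 11.33
eef_pos: [0.5078, -0.0176, 0.0653]
orientation: [63.8, 90.0, -23.0]
wrist_force: [0.3, -3.8, 1.4]
grip_width: 0.705
t: 12.33
eef_pos: [0.5053, 0.0273, 0.0652]
orientation: [-158.1, 90.0, 115.1]
wrist_force: [0.9, 0.3, -0.4]
grip_width: 0.704
tcp [-0.0078 -0.0191] 0.0652
pack(scene) [-0.0109  0.069 ] yaw -0.3 res 734
```

View pics/c5.png

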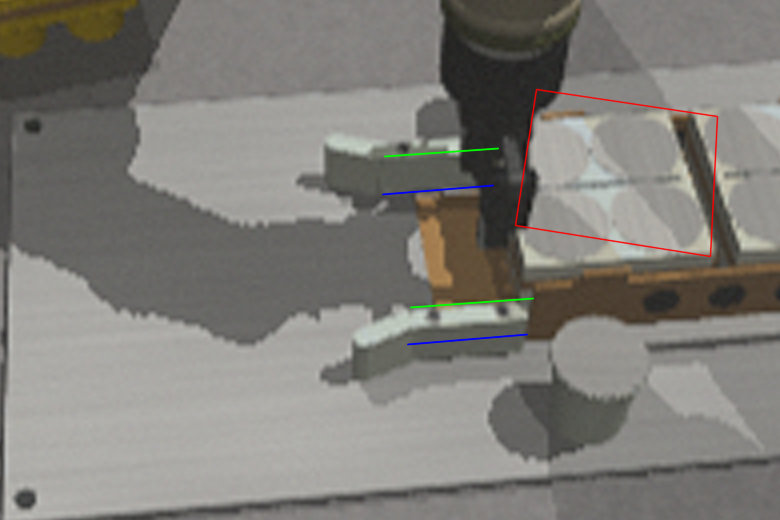

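The pack is at about y 54 mm, with a gap of roughly 14 mm to the loaded pack. I'll push 12 mm more slowly, then back off and rise.

```bash
python3 -m pendant '[[[0,0,-0.06],[0,0,0],60],[[0,0,-0.12],[0,0,0],60],[[0,0,-0.18],[0,0,0],60],[[0,0,-0.24],[0,0,0],60],[[0,0,-0.28],[0,0,0],60],[[0,0,-0.3],[0,0,0],60],[[0,0,-0.3],[0,0,0],60],[[0,0,-0.3],[0,0,0],60]]'
python3 -c "
from h import *
print(lf(state()['eef_pos'],L))"
python3 -m pendant '[[[0,0,0.2],[0,0,0],60],[[0,0,0.6],[0,0,0],60],[[0,0,1.0],[0,0,0],60],[[-0.8,0,1.2],[0,0,0],60],[[-1.6,0,1.9],[0,0,0],60],[[-2.4,0,2.7],[0,0,0],60],[[-3.2,0,3.5],[0,0,0],60],[[-4,0,4.3],[0,0,0],60],[[-4,0,5.1],[0,0,0],60],[[-4,0,5.9],[0,0,0],60],[[-4,0,6.7],[0,0,0],60],[[-4,0,7.3],[0,0,0],60]]'
cat > chk.py <<'E'
from h import *
b=camera("top");a=camera("scene");S=4;mt=camera_model("top")
t=cv2.resize(b,None,fx=S,fy=S,interpolation=cv2.INTER_CUBIC)
cv2.imwrite("pics/c6.png",np.vstack([t[150*S:245*S,110*S:300*S],cv2.resize(a[165:250,285:435],None,fx=2.4,fy=2.4) if 0 else t[:0,:760]]))
L2=silhouettes("pack","top")
for r in L2:
    p=pix2w(mt,r["uv"],.08);q=lf(p,L);print(round(r["p"],2),np.round(r["uv"]),q.round(4))
    if r["pixels"].sum()>1000 and abs(q[0])<.03:
        p,f=fit([(mt,r["pixels"])],PACK[:1],[*p[:2],L[2]]);print("  fit",lf(p,L).round(4),round(p[2]-L[2],3),round(f))
for n in("pot_near","pot_far","tape_roll"):
    for r in silhouettes(n,"top")[:1]:print(n,np.round(r["uv"],1))
E
python3 chk.py
```

```text
t: 13.15
eef_pos: [0.5047, 0.0383, 0.0653]
orientation: [175.9, 90.0, 89.1]
wrist_force: [0.4, 0.3, -0.0]
grip_width: 0.703
[-0.00777526 -0.00804469]
t: 14.15
eef_pos: [0.5202, -0.2571, 0.2261]
orientation: [47.2, 89.9, -39.8]
wrist_force: [-0.4, 0.1, -0.9]
grip_width: 0.702
0.93 [358. 307.] [-0.3024 -0.3167]
0.71 [204. 194.] [0.0006 0.0615]
  fit [-0.0008  0.0655] 0.002 120
pot_near [216.1 237.5]
pot_far [215.2 145.6]
tape_roll [427.6 216.4]
```

View pics/c6.png

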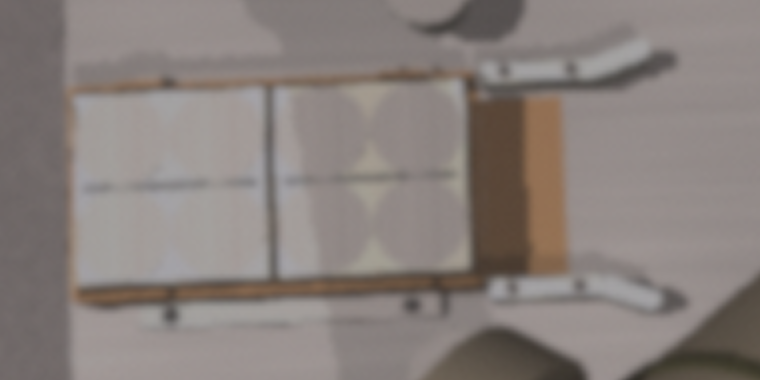

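Run:
```python
from h import *
camera("scene")
for n in("pot_near","pot_far","tape_roll"):
    print(n,[(round(r["p"],2),np.round(r["uv"]).tolist()) for r in silhouettes(n,"scene")])
print(state()["t"]); finish_job()
```

```text
pot_near [(0.63, [315.0, 178.0]), (0.22, [280.0, 243.0])]
pot_far [(0.96, [338.0, 253.0]), (0.57, [343.0, 210.0])]
tape_roll [(0.71, [134.0, 206.0])]
14.65
the job is handed in; nothing more can be done
```

The four-pack is in the tray, and I handed the job in at about 14.7 s; no verdict is reported.

I pushed it with two spread fingers at cap height. The push squared it to the lane, shifted it onto the centre line, and took it between the rails and into the tray. The arm then backed off and rose clear.

Last checks:
- **Pushed pack:** the top camera puts it at loader x −0.8 mm, y 65.5 mm and 0.002 rad off square. This agrees with where the fingertips stopped (about y 65 mm).
- **Loaded pack:** it still stands at the far end, and a thin gap to the pushed pack shows in the picture.
- **Pots and tape roll:** in the scene camera they are within about 2 pixels of where they started.
- **Forces:** the wrist readings I took during the push were below about 4 N.

Two checks were unreliable:
- **Scene-camera pack fits:** inside the rails these came out wrong (up to −0.3 rad of turn) because the rails and tray hid part of the pack. I judged by the pictures and the fingertip position there.
- **Near pot, last top view:** the arm partly hid it and its reading had shifted, so I relied on the scene camera for it.

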